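Sort the washed cutlery, then show the garlic keeper's lid to the inventory camera

TASK

We are checking the condo's kitchen things back in from the red tray: first lay the soup spoon flat in the wide bamboo bin and the joined chopstick pair flat in the narrow one, and only then lift the garlic keeper's lid out by its knob and show its underside to the little camera: centred in front of the lens, about 15 cm from the glass, underside squarely facing the lens. Finish while still holding the lid there, steady in the air; do not put it down or let it go. Drop nothing and leave the other things on the counter and in the tray where they are.

Things in the scene. Friction and masses are not known exactly. Their poses are not given: they have to be found in the camera images.
- tray: Red plastic tray, 310 (its x) x 350 mm, fixed. Floor and walls 4 mm thick, walls 22 mm high over all. Origin: centre of its underside. Spoon and chopsticks lie in it roughly along its x, side by side, 105 mm apart; the lid and a small white dish (68 mm across, 22 mm high, leave alone) form a third row at its +y side, one nearer the robot, one farther, 150 mm apart.
- spoon: Stainless soup spoon, 182 mm long, about 60 g, lying bowl up along its x. Origin: on its underside at the grip point, near its centre of mass; the round bowl (44 mm across, 11 mm high) is centred 58 mm along +x, the handle ends 102 mm along -x. At the origin the handle is 10 mm wide (y), 5 mm thick, its middle 8 mm above the floor.
- chopsticks: Two bamboo chopsticks fixed side by side in a bamboo sleeve: one rigid piece, 226 mm long along its x, about 40 g. Origin: centre of its underside, at the middle of the sleeve, near the centre of mass. The sleeve, where to grip, is 36 mm long (x), 22 mm wide (y), 11 mm high; the sticks are 8 mm thick, 22 mm wide over both.
- lid: White ceramic garlic keeper lid, lying knob up in the tray, about 170 g: a disc 96 mm across whose top rises to 14 mm, and on its centre a round knob 26 mm across with straight sides from 18 to 40 mm and top at 43 mm above the underside. Round about z. Origin: centre of its flat underside (76 mm across); z points up through the knob.
- wide_bin: The wide bamboo bin, open at the top, 270 mm (its x) by 135 mm (its y) over all and 35 mm high, walls and floor 5 mm thick, fixed. Origin: centre of its underside. It may stand to the left or to the right of the narrow bin.
- narrow_bin: The narrow bamboo bin, open at the top, 270 mm (its x) by 95 mm (its y) over all and 35 mm high, walls and floor 5 mm thick, fixed. Origin: centre of its underside.
- cam_stand: Low stand of the inventory camera: a black disc 84 mm across with a short post, fixed to the counter. Origin: centre of its underside. Its yaw says where the camera looks: towards the stand's own -x, which is towards the robot within about 30 degrees, and up.
- cam_head: The camera: grey body 60 x 96 x 30 mm, black lens barrel 50 mm across. Origin: centre of the lens's front glass, 115 mm above the counter, straight above the stand's origin. Its z is the looking direction, leaning 30 degrees from straight up towards the stand's -x; its y is level. Lid's underside belongs about 150 mm out along z, lid's z along this z (knob away from the camera).
- dish: Bystander: small white sauce dish in the tray, 68 mm across, 22 mm high. Origin: centre of its underside.

How it is judged:
By the outcome, as a careful person would: the job done as asked, in the order asked, and still so for the second after the job is handed in, while the arm keeps its last pose, push and grip.
It also fails if it takes over 66 s, if anything falls off the work surface, if the arm or the gripper's body presses on something with over 40 N, if the wrist force passes 120 N, or if a joint passes its speed limit or range.

ROBOT

A 6-joint arm with a two-finger parallel gripper is mounted at the origin on the work surface. World frame = base frame: x ahead of the robot, y to its left, z up, the work surface at z = 0. Lengths are in mm, angles in degrees, forces in N, time in s.
With the tool pointing down it reaches from about 300 to 850 mm from the base axis. Payload 4.2 kg.
Tool frame: the origin (TCP) lies midway between the tips of the shut fingers; the grasp point (between the pads) lies 19 mm behind it; z points along the fingers, y is the line along which they close (so a half turn about z gives the same grasp; the last joint's range is limited). The gripper opens to 91 mm and grips with 3 to 60 N. Pads are 32 mm wide; open, the fingers measure 118 mm over their backs; the gripper's body (76 mm by 178 mm) begins 60 mm behind the grasp point.
Start: joints at [70.818, 18.312, 89.639, -0, 72.044, -1.146], TCP at [178.038, 546.759, 213.976] pointing down, gripper open.
Joint ranges: [-177.97, 177.97], [-48.28, 115.42], [12.27, 149.76], [-77.06, 257.06], [2.81, 150.46], [-146.56, 146.56]. Speed limits (degrees/s): [147.25, 147.25, 180, 180, 180, 180].

INTERFACE

Orientations are given as [roll, pitch, yaw] about the fixed x, y, z axes, in that order (R = Rz(yaw) Ry(pitch) Rx(roll)).
In Python, from workcell import env gives the robot as it stands.
- The arm moves only by the shell command python3 drive.py 'ROWS' [OPENING] [FORCE]. ROWS is rows parted by semicolons, their numbers by spaces, 1 to 8 of them, each of 6 numbers: dx, dy, dz in mm, then a rotation vector rx, ry, rz in degrees; each row shifts and turns the commanded pose from where the row before left it, along the tool's axes as they then stand; what a row does not reach is not made up. A row lasts 1/10 s, in which the tool goes at most 50 mm and 8.59 degrees, less where a joint would pass 70% of its speed; a pose out of reach is approached as far as the arm can. OPENING is the finger opening in mm, set as the command begins (- or left out keeps the last). The fingers move at their own pace and stop on an object; FORCE is the grip in N (left out, the last holds). Time passes only in rows, so rows that do not move let the fingers close. It prints the time, the measured TCP pose, the force, the opening and the grip force at its end.
- env.state(): the state, without advancing time (a new reading comes with each control period).
- env.grab_frame(name): name is "scene" or "top" or "wrist"; returns the picture (480x640x3 uint8, blue, green, red); there is no depth.
- env.camera_model(name): a dict with "fx", "fy", "cx", "cy" (pixels), "T" (4x4, takes a point from camera to world coordinates). Camera axes: x right, y up, looking along -z (the intrinsics and any distortion apply to the point x, -y, -z); pixel columns grow to the right and rows downward; lengths in mm; the calibration is good to about 2 mm. A picture is of the moment at which its call begins: read the wrist's pose just before it. camera_model takes no time and is no camera call; for the wrist camera it gives the pose at the moment of the call.
- env.job_done(): hands the job in; it is judged then, once.
The state is a dict: "time_s": time; "qpos": joint angles; "qvel": joint speeds; "effort": joint torques, N m; "ee_pos": TCP position; "ee_rot": TCP orientation; "force": force on the tool from outside, world axes, zero at the start; "torque": the same for the moment, N m; "gripper_width": finger opening in mm; "gripper_force": force on a finger pad.
Only numpy, scipy, OpenCV 4.12 (cv2) and the standard library are available. Lean on these libraries where they do the work, as an engineer would, in place of code of your own. Each camera call takes 0.05 s, during which the arm holds its last target. There are 200 camera calls.

## Working session

There is one attempt and no reset: what is moved stays moved. The work goes in short steps, Python scripts to look and compute and a shell command to move; the robot and the scene stay as the last step left them, time stands still between calls to the robot, and variables do not carry over. Pictures are saved under pics/ and viewed, at most 13 in all, crops included, and the job is handed in when it is done.

```bash
ls; mkdir -p pics
python3 - <<'E'
from workcell import env
import cv2,numpy as np
for n in("top","scene"):
    m=env.camera_model(n);print(n,{k:(np.round(v,3).tolist()) for k,v in m.items()})
    cv2.imwrite(f"pics/{n}0.png",env.grab_frame(n))
print(env.state())
E
```

```text
drive.py
pics
workcell.py
top {'fx': 550.777, 'fy': 550.777, 'cx': 326.09, 'cy': 236.364, 'T': [[0.029, 0.998, -0.048, 537.939], [-0.999, 0.028, -0.021, -0.444], [-0.019, 0.049, 0.999, 1050.333], [0.0, 0.0, 0.0, 1.0]]}
scene {'fx': 446.479, 'fy': 446.479, 'cx': 319.502, 'cy': 240.895, 'T': [[-0.676, -0.392, 0.625, 1146.03], [0.737, -0.366, 0.568, 503.58], [0.006, 0.844, 0.536, 553.685], [0.0, 0.0, 0.0, 1.0]]}
{'time_s': 0.1, 'qpos': array([ 7.08190584e+01,  1.83487954e+01,  8.96994057e+01, -4.98671977e-04,
        7.20446299e+01, -1.14472158e+00]), 'qvel': array([ 0.06855723, -0.21679158, -0.24296114,  0.03856868,  0.03713271,
        0.03155295]), 'effort': array([ 9.16637946e-04, -4.13327980e+01, -2.32511526e+01,  7.30371452e-02,
        4.22028545e-02, -3.26318991e-05]), 'ee_pos': array([177.87144141, 546.31833922, 213.19623722]), 'ee_rot': array([-1.79907178e+02, -1.38052160e-03,  1.61963933e+02]), 'force': array([-0.08997685, -0.64905603, -0.30785743]), 'torque': array([-0.0297647 ,  0.02309216, -0.05203966]), 'gripper_force': 0.0, 'gripper_width': 91.39276457407455}
```
View pics/top0.png

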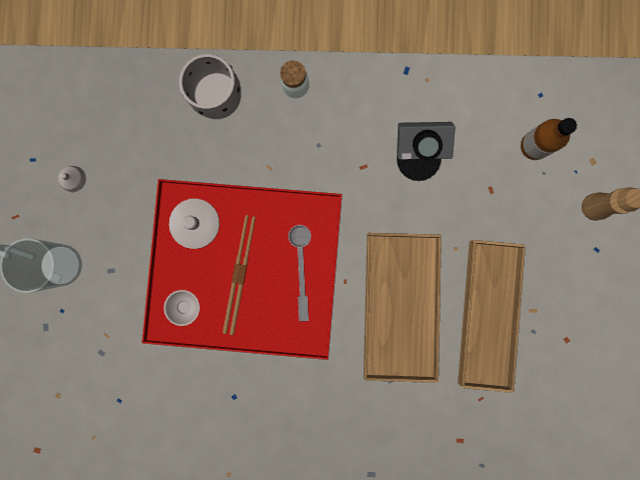

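View pics/scene0.png

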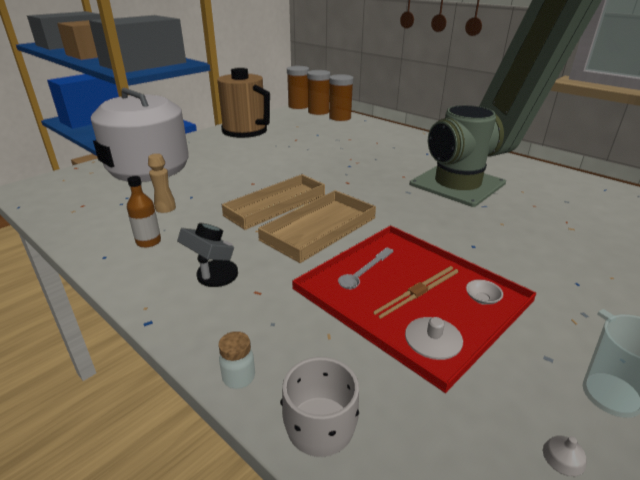

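The top view shows the tray with the lid (193,222), dish (182,307), chopstick sleeve (239,273) and spoon (bowl 300,236; handle end 303,320). The wide bin is centred near (402,307), the narrow one near (492,316), and the camera lens is near (428,146). The scene view agrees.

Create h.py:
```python
from workcell import env
import cv2,numpy as np
from scipy.spatial.transform import Rotation as R
def ray(m,u,v):
    T=np.array(m["T"]);d=T[:3,:3]@[(u-m["cx"])/m["fx"],-(v-m["cy"])/m["fy"],-1];return T[:3,3],d
def pl(m,u,v,z):
    o,d=ray(m,u,v);return o+d*(z-o[2])/d[2]
def tri(r):
    A=b=0
    for o,d in r:
        d=d/np.linalg.norm(d);P=np.eye(3)-np.outer(d,d);A=A+P;b=b+P@o
    return np.linalg.solve(A,b)
def proj(m,p):
    T=np.array(m["T"]);q=T[:3,:3].T@(np.array(p)-T[:3,3]);return m["cx"]+m["fx"]*q[0]/-q[2],m["cy"]-m["fy"]*q[1]/-q[2]
def go(p,rpy):
    "shift in tool axes and rotvec from measured pose"
    s=env.state();r=R.from_euler('xyz',s["ee_rot"],degrees=True);g=R.from_euler('xyz',rpy,degrees=True)
    return np.round(r.inv().apply(np.array(p)-s["ee_pos"]),1),np.round((r.inv()*g).as_rotvec(degrees=True),2)
```

Run:
```python
from h import *
m=env.camera_model("top");im=cv2.imread("pics/top0.png");hsv=cv2.cvtColor(im,cv2.COLOR_BGR2HSV)
H,S,V=[hsv[...,i].astype(int) for i in range(3)]
red=((S>180)&((H<8)|(H>172))).astype('u1')
c=max(cv2.findContours(red,0,2)[0],key=cv2.contourArea);hull=np.zeros_like(red);cv2.fillPoly(hull,[c],1)
inner=cv2.erode(hull,np.ones((13,13)))*(1-red)
n,l,st,ce=cv2.connectedComponentsWithStats(inner)
for i in range(1,n):
    if st[i,4]<60: continue
    pts=np.argwhere(l==i)[:,::-1]; W=np.array([pl(m,u,v,10)[:2] for u,v in pts])
    mu=W.mean(0);w,E=np.linalg.eigh(np.cov(W.T));a=E[:,1]
    if a[0]<0:a=-a
    t=(W-mu)@a
    k=np.percentile(hsv[l==i],50,axis=0)
    # centreline in slices
    sl=[];s=(W-mu)@E[:,0]
    print(i,st[i],ce[i].round(1),"W",mu.round(1),"yaw",np.degrees(np.arctan2(a[1],a[0])).round(2),"ext",t.min().round(1),t.max().round(1),"ends",(mu+a*t.min()).round(1),(mu+a*t.max()).round(1),k)
bam=((S>60)&(H>8)&(H<25)&(V>60)).astype('u1');bam[:200]=0;bam[:,:345]=0;bam[:,560:]=0
bam=cv2.morphologyEx(bam,3,np.ones((5,5)))
for c in cv2.findContours(bam,0,2)[0]:
    if cv2.contourArea(c)<3000: continue
    W=np.array([pl(m,*p,35)[:2] for p in c[:,0]],dtype='f4');r=cv2.minAreaRect(W);print("bin",r)
cv2.imwrite("pics/cam.png",cv2.resize(im[105:195,380:500],None,fx=6,fy=6,interpolation=2))
s=cv2.imread("pics/scene0.png");cv2.imwrite("pics/cams.png",cv2.resize(s[210:300,160:260],None,fx=6,fy=6,interpolation=2))
```

```text
1 [ 168  198   52   51 2053] [193.6 223.1] W [606. 274.] yaw 82.44 ext -48.5 48.5 ends [599.7 225.9] [612.4 322.1] [ 10.  24. 170.]
2 [ 223  215   33  120 1033] [238.2 277.5] W [505.5 185.2] yaw -8.72 ext -107.7 119.8 ends [399.1 201.5] [623.9 167. ] [ 13. 133. 130.]
3 [ 288  224   24   98 1005] [300.6 265.4] W [531.9  67.8] yaw 4.54 ext -104.5 78.3 ends [427.8  59.5] [610.  74.] [ 90.   6. 124.]
4 [ 163  289   37   37 1067] [181.2 307.5] W [445.8 291. ] yaw -87.47 ext -34.6 33.8 ends [444.2 325.6] [447.3 257.2] [ 10.  24. 157.]
bin ((451.3927917480469, -284.0815124511719), (102.48149871826172, 269.5707702636719), 86.27599334716797)
bin ((461.8922119140625, -122.04622650146484), (269.4653625488281, 136.32057189941406), 0.04423798248171806)
```

View pics/cam.png

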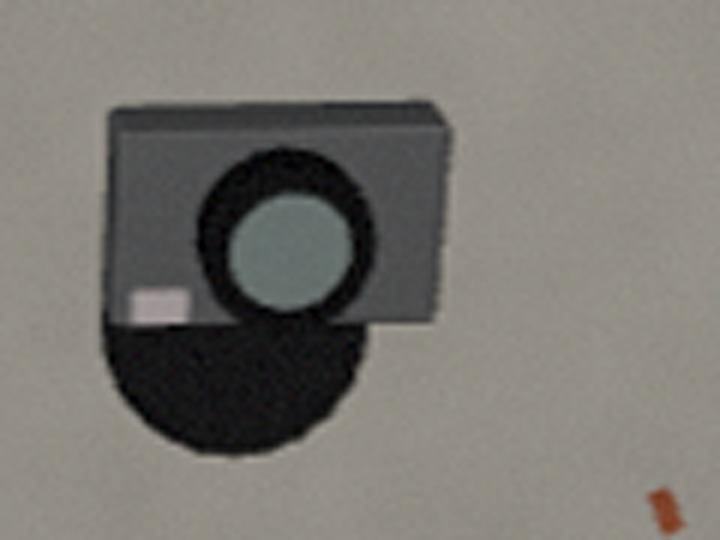

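View pics/cams.png

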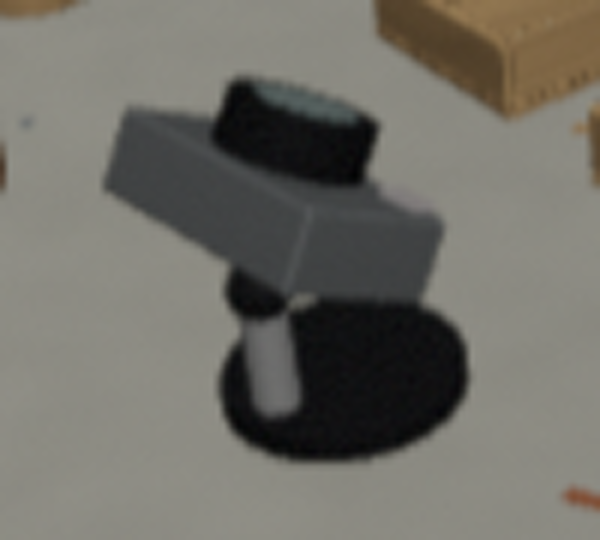

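The crops show the lens glass centred at about (428.3,146.6) in the top view and (211.2,226.7) in the scene view. The body's front edges run nearly level in the top image, and the stand disc is cut off by the body.

Run:
```python
from h import *
m=env.camera_model("top");ms=env.camera_model("scene");im=cv2.imread("pics/top0.png");hsv=cv2.cvtColor(im,cv2.COLOR_BGR2HSV)
H,S,V=[hsv[...,i].astype(int) for i in range(3)]
# glass centroid in top
g=((V>85)&(V<150)&(H>60)&(H<100)&(S>15)).astype('u1');g[:130]=0;g[165:]=0;g[:,:412]=0;g[:,445:]=0
n,l,st,ce=cv2.connectedComponentsWithStats(g);i=1+st[1:,4].argmax();print(st[i],ce[i],"lens",pl(m,*ce[i],115),"tri",tri([ray(m,*ce[i]),ray(ms,211.2,226.7)]))
f=lambda x,y:(380+(x+.5)/6-.5,105+(y+.5)/6-.5)
for a,b,z in [((115,130),(448,125),110),((105,325),(437,320),70),((108,107),(435,102),100)]:
    A,B=pl(m,*f(*a),z),pl(m,*f(*b),z);d=A-B;print("camy",d.round(1),"yaw",np.degrees(np.arctan2(-d[0],d[1])))
# stand disc: circle fit to black contour lower part
k=((V<45)).astype('u1');k[:160]=0;k[190:]=0;k[:,:390]=0;k[:,450:]=0
c=max(cv2.findContours(k,0,1)[0],key=cv2.contourArea)[:,0];c=c[c[:,1]>163]
W=np.array([pl(m,*p,5)[:2] for p in c]);A=np.c_[2*W,np.ones(len(W))];x=np.linalg.lstsq(A,(W**2).sum(1),rcond=None)[0];print("disc",x[:2],np.sqrt(x[2]+x[:2]@x[:2]))
# sleeve
s=((H>8)&(H<25)&(S>90)&(V<115)).astype('u1');s[:205]=0;s[340:]=0;s[:,:215]=0;s[:,265:]=0
s=cv2.morphologyEx(s,2,np.ones((5,5)));n,l,st,ce=cv2.connectedComponentsWithStats(s);i=1+st[1:,4].argmax();print("sleeve",st[i],ce[i],pl(m,*ce[i],15))
# spoon handle centreline
red=(S>120)
rows=[]
for v in range(250,318):
    u=np.where(~red[v,288:318])[0]+288
    rows.append(pl(m,u.mean(),v,13)[:2])
rows=np.array(rows);p=np.polyfit(rows[:,0],rows[:,1],1);print("spoon yaw",np.degrees(np.arctan(p[0])),"y at 529",np.polyval(p,529.5))
vv=[v for v in range(200,340) if (~red[v,288:318]).sum()>2];print(vv[0],vv[-1],pl(m,300,vv[0],14),pl(m,303,vv[-1],14))
```

```text
[419 138  19  19 287] [427.99651568 146.53310105] lens [ 741.34095264 -150.42602276  115.        ] tri [ 740.21880157 -149.45128811  114.40906463]
camy [-3.8 95.1  0. ] yaw 2.268662216047
camy [-4.  98.6  0. ] yaw 2.3357777633164094
camy [-3.8 94.4  0. ] yaw 2.2769866988887144
disc [ 741.90005962 -150.21149438] 40.47839626191266
sleeve [236 266  10  17 130] [240.33846154 273.99230769] [512.24356745 180.43815912  15.        ]
spoon yaw 4.672724450797543 y at 529 67.37559597838273
225 320 [607.79848363  71.070667    14.        ] [429.82639156  59.82563076  14.        ]
```

```bash
python3 -c "
from h import *
print(go([529.5,67.4,110],[180,0,184.7]))"
```

```text
(array([-482.6, -346.3,  103.7]), array([-9.000e-02, -2.000e-02, -2.274e+01]))
```

```bash
python3 drive.py '-20 -14 2 0 0 0;-34 -25 7 0 0 0;-34 -25 7 0 0 0;-34 -25 7 0 0 0;-34 -25 7 0 0 0;-34 -25 7 0 0 0;-34 -25 7 0 0 0;-34 -25 7 0 0 0' 60; python3 drive.py '-34 -25 7 0 0 0;-34 -25 8 0 0 0;-34 -25 8 0 0 0;-34 -25 8 0 0 0;-34 -25 8 0 0 0;-34 -25 8 0 0 0;-20 -6 8 0 0 0;0 0 0 0 0 -7' ; python3 drive.py '0 0 0 0 0 -8;0 0 0 0 0 -7.7;0 0 0 0 0 0;0 0 0 0 0 0'
python3 - <<'E'
from h import *
print(go([529.5,67.4,110],[180,0,184.7]))
m=env.camera_model("wrist");im=env.grab_frame("wrist");cv2.imwrite("pics/w1.png",im)
print({k:np.round(v,2).tolist() for k,v in m.items()})
print(proj(m,[529.5,67.4,12]))
E
```

```text
time_s: 0.9
ee_pos: [365.4, 285.5, 162.5]
ee_rot: [-180.0, -0.0, 162.0]
force: [-0.3, 0.3, 0.7]
gripper_width: 60.2
gripper_force: 0.0
time_s: 1.7
ee_pos: [531.0, 67.3, 106.5]
ee_rot: [-180.0, -0.1, 168.9]
force: [-1.1, -0.1, 0.1]
gripper_width: 59.9
gripper_force: 0.0
time_s: 2.1
ee_pos: [529.3, 69.5, 107.7]
ee_rot: [180.0, -0.0, -175.5]
force: [0.4, -0.4, -0.4]
gripper_width: 60.2
gripper_force: 0.0
(array([-0. , -2.1, -2.3]), array([ 0.  , -0.03, -0.2 ]))
{'fx': 350.32, 'fy': 350.32, 'cx': 318.17, 'cy': 242.32, 'T': [[-0.08, -0.96, -0.27, 453.13], [1.0, -0.08, -0.02, 63.12], [0.0, -0.27, 0.96, 278.31], [0.0, 0.0, 0.0, 1.0]]}
(np.float64(315.63703598912167), np.float64(243.4894511797395))
```

View pics/w1.png

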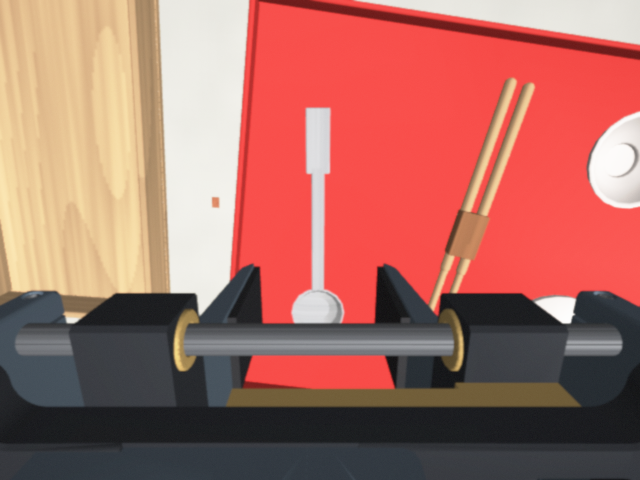

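The spoon stands vertical between the fingers, with its handle at u≈318 (predicted 315.6), so it is aligned. The sleeve is at (467,235).

```bash
python3 - <<'E'
from h import *
m=env.camera_model("wrist")
print("sleeve",pl(m,467,235,15),"bowl",pl(m,318,310,14),"end",pl(m,318,108,13),"grip",pl(m,318,243,12))
E
python3 drive.py '0 1 20 0 0 -0.2;0 0 30 0 0 0;0 0 30 0 0 0;0 0 14 0 0 0;0 0 5 0 0 0;0 0 0 0 0 0'
```

```text
sleeve [512.53146523 184.12470376  15.        ] bowl [586.11454145  73.82800562  14.        ] end [429.34899876  61.31654493  13.        ] grip [529.0325872   69.27292082  12.        ]
time_s: 2.75
ee_pos: [529.3, 70.5, 8.6]
ee_rot: [180.0, -0.1, -175.2]
force: [-1.1, -0.3, 0.3]
gripper_width: 60.3
gripper_force: 0.0
```

```bash
python3 drive.py '0 -1.3 1 0 0 0;0 0 0 0 0 0'; python3 drive.py '0 0 0 0 0 0;0 0 0 0 0 0;0 0 0 0 0 0;0 0 0 0 0 0;0 0 0 0 0 0;0 0 0 0 0 0;0 0 0 0 0 0' 0 30; python3 drive.py '0 0 -10 0 0 0;0 0 -20 0 0 0;0 0 -30 0 0 0;0 0 -30 0 0 0;0 0 0 0 0 0'
python3 - <<'E'
from h import *
print(go([461.9-3,-122,105],[180,0,180]))
E
```

```text
time_s: 2.95
ee_pos: [530.3, 69.2, 8.9]
ee_rot: [180.0, 0.1, -175.2]
force: [-0.1, 0.4, -0.3]
gripper_width: 60.2
gripper_force: 0.0
time_s: 3.65
ee_pos: [529.6, 69.2, 7.9]
ee_rot: [180.0, -0.0, -175.1]
force: [-0.4, 0.3, 0.1]
gripper_width: 10.1
gripper_force: 30.0
time_s: 4.15
ee_pos: [532.6, 69.5, 102.6]
ee_rot: [180.0, 0.5, -175.1]
force: [0.9, 0.7, -0.9]
gripper_width: 9.3
gripper_force: 30.0
(array([  89.7, -184.6,   -3.3]), array([0.04, 0.54, 4.86]))
```

```bash
python3 drive.py '5 -15 0 0 0 0;10 -30 0 0 0 0;15 -35 0 0 0 0;15 -35 0 0 0 0;15 -35 0 0 0 0;10 -25 0 0 0 0;6 -10 0 0 0 0;0 0 0 0 0 4.8';python3 drive.py '0 0 0 0 0 0;0 0 0 0 0 0'
python3 - <<'E'
from h import *
print(go([473,-122,10],[180,0,180]))
im=env.grab_frame("wrist");cv2.imwrite("pics/w2.png",im)
E
```

```text
time_s: 4.95
ee_pos: [467.6, -122.9, 97.0]
ee_rot: [180.0, -0.2, 179.8]
force: [-0.6, -0.1, -0.7]
gripper_width: 9.6
gripper_force: 30.0
time_s: 5.15
ee_pos: [469.0, -121.3, 97.4]
ee_rot: [180.0, -0.1, -179.8]
force: [0.5, -0.1, -0.2]
gripper_width: 9.3
gripper_force: 30.0
(array([-4.1, -0.8, 87.4]), array([ 0.03, -0.07,  0.17]))
```

View pics/w2.png

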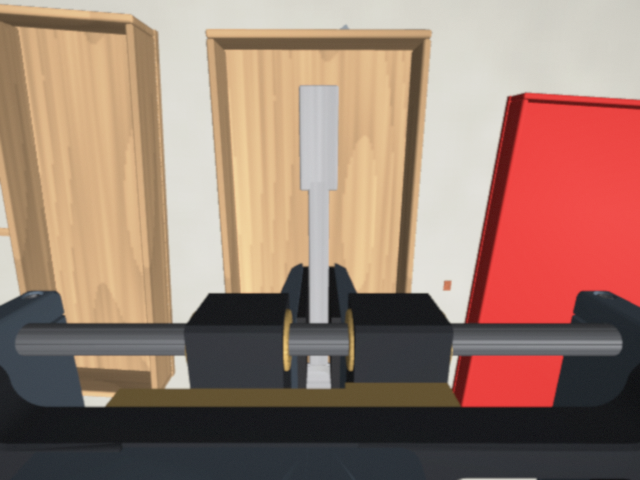

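The spoon is held level and in line over the middle of the wide bin, whose far rim spans u 208–430. Now lowering it.

```bash
python3 drive.py '-4 -0.8 20 0 0 0;0 0 30 0 0 0;0 0 20 0 0 0;0 0 10 0 0 0;0 0 6 0 0 0;0 0 1.5 0 0 0;0 0 0 0 0 0;0 0 0 0 0 0'; python3 drive.py '0 0 0 0 0 0;0 0 0 0 0 0;0 0 0 0 0 0;0 0 0 0 0 0' 34; python3 drive.py '0 0 -15 0 0 0;0 0 -30 0 0 0;0 0 -30 0 0 0;0 0 -30 0 0 0;0 0 0 0 0 0'; python3 -c "
from h import *
print(go([512.5,183.7,100],[180,0,171.3]))"
```

```text
time_s: 6.0
ee_pos: [474.2, -122.5, 11.2]
ee_rot: [-180.0, 0.1, -179.9]
force: [0.1, -1.4, -1.0]
gripper_width: 9.6
gripper_force: 30.0
time_s: 6.4
ee_pos: [473.6, -122.4, 10.6]
ee_rot: [180.0, 0.0, -179.9]
force: [-0.3, 0.1, 0.6]
gripper_width: 34.0
gripper_force: 0.0
time_s: 6.9
ee_pos: [476.3, -123.2, 119.3]
ee_rot: [-179.9, 0.5, -179.9]
force: [0.0, -0.3, 1.0]
gripper_width: 34.1
gripper_force: 0.0
(array([-36.4, 306.9,  18.8]), array([-0.1 ,  0.49,  8.77]))
```

```bash
python3 drive.py '-3 20 0 0 0 0;-5 43 3 0 0 0;-5 45 3 0 0 0;-5 45 3 0 0 0;-5 45 3 0 0 0;-5 45 3 0 0 0;-5 40 3 0 0 0;-3 23 1 0 0 0' 50; python3 drive.py '0 0 0 0 0 4.4;0 0 0 0 0 4.4;0 0 0 0 0 0;0 0 0 0 0 0'
python3 - <<'E'
from h import *
print(go([512.5,183.7,6.5],[180,0,171.3]))
m=env.camera_model("wrist");im=env.grab_frame("wrist")
h=cv2.cvtColor(im,cv2.COLOR_BGR2HSV);H,S,V=[h[...,i].astype(int) for i in range(3)]
k=((H>8)&(H<25)&(S>60)&(S<250)).astype('u1');k[285:]=0;k[:,:270]=0;k[:,370:]=0
W=np.array([pl(m,u,v,12)[:2] for v,u in np.argwhere(k)]);p=np.polyfit(W[:,0],W[:,1],1);print(len(W),"yaw",np.degrees(np.arctan(p[0])),"y@512.5",np.polyval(p,512.5),W[:,0].min(),W[:,0].max())
cv2.imwrite("pics/w3.png",im)
E
```

```text
time_s: 7.7
ee_pos: [508.6, 186.4, 95.1]
ee_rot: [180.0, -0.1, -179.8]
force: [0.9, -0.7, 0.3]
gripper_width: 50.0
gripper_force: 0.0
time_s: 8.1
ee_pos: [508.8, 183.4, 95.8]
ee_rot: [-180.0, -0.1, 171.3]
force: [0.4, 0.1, 0.5]
gripper_width: 50.2
gripper_force: 0.0
(array([-3.7,  0.9, 89.3]), array([-0.03, -0.06,  0.05]))
4328 yaw -8.448897616427164 y@512.5 186.0945321176751 398.6306167222713 539.854494974631
```

View pics/w3.png

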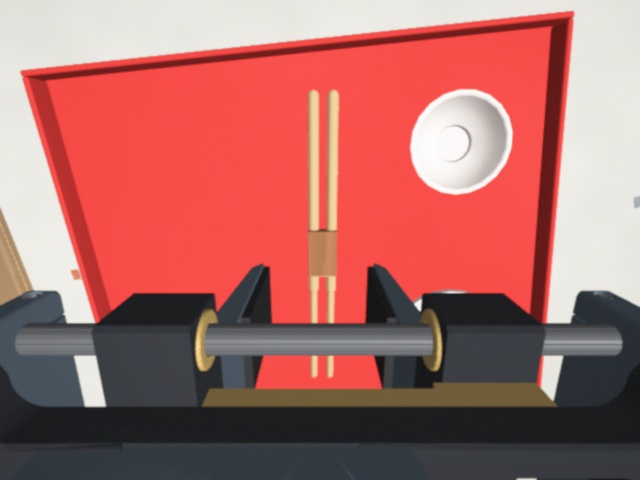

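The chopsticks are vertical between the fingers, with the sleeve at (322,253). They lie about 2 mm to +y of the tool.

```bash
python3 drive.py '-3.6 2 20 0 0 0;0 0 30 0 0 0;0 0 25 0 0 0;0 0 10 0 0 0;0 0 4 0 0 0;0 0 0 0 0 0'; python3 drive.py '0 0 0 0 0 0;0 0 0 0 0 0;0 0 0 0 0 0;0 0 0 0 0 0;0 0 0 0 0 0' 0 25; python3 drive.py '0 0 -10 0 0 0;0 0 -20 0 0 0;0 0 -30 0 0 0;0 0 -30 0 0 0;0 0 0 0 0 0'
python3 - <<'E'
from h import *
print(go([452,-287,100],[180,0,176.3]))
E
```

```text
time_s: 8.75
ee_pos: [513.4, 185.1, 7.6]
ee_rot: [180.0, 0.0, 171.3]
force: [-0.5, 0.9, -0.2]
gripper_width: 49.9
gripper_force: 0.0
time_s: 9.25
ee_pos: [513.4, 185.2, 8.0]
ee_rot: [180.0, 0.1, 171.3]
force: [0.2, -0.1, 3.1]
gripper_width: 21.5
gripper_force: 25.0
time_s: 9.75
ee_pos: [515.8, 186.1, 102.0]
ee_rot: [179.8, 0.5, 171.3]
force: [0.9, -0.1, -0.4]
gripper_width: 22.1
gripper_force: 25.0
(array([  -8.7, -477.3,    0. ]), array([ 0.22,  0.47, -5.03]))
```

```bash
python3 drive.py '0 -20 0 0 0 0;-1 -40 0 0 0 0;-1 -43 0 0 0 0;-1 -43 0 0 0 0;-1 -43 0 0 0 0;-1 -43 0 0 0 0;-1 -43 0 0 0 0;-1 -43 0 0 0 0'; python3 drive.py '-1 -43 0 0 0 0;0 -43 0 0 0 0;0 -40 0 0 0 0;0 -22 0 0 0 0;0 0 0 0 0 -5;0 0 0 0 0 0;0 0 0 0 0 0'
python3 - <<'E'
from h import *
print(go([452,-287,9],[180,0,176.3]))
m=env.camera_model("wrist");print(m["T"][:3,3]);im=env.grab_frame("wrist");cv2.imwrite("pics/w4.png",im)
E
```

```text
time_s: 10.55
ee_pos: [470.7, -131.8, 97.1]
ee_rot: [180.0, -0.1, 171.3]
force: [1.2, 0.2, -1.2]
gripper_width: 21.8
gripper_force: 25.0
time_s: 11.25
ee_pos: [449.7, -276.3, 97.0]
ee_rot: [180.0, -0.1, 176.2]
force: [0.1, 0.1, -0.6]
gripper_width: 22.0
gripper_force: 25.0
(array([ -3.1, -10.6,  88. ]), array([ 0.05, -0.06, -0.13]))
[ 373.55251087 -271.59708023  267.62604921]
```

View pics/w4.png

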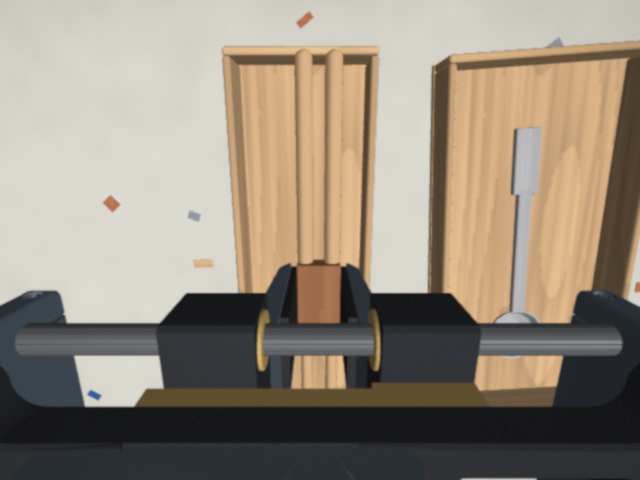

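The chopsticks are held straight. The narrow bin's near rim spans u 223–379 at row 50, so its middle is a little to the left, and the spoon lies flat in the wide bin.

Run:
```python
from h import *
m=env.camera_model("wrist")
for a in [(223,50),(379,50),(240,290),(371,290)]: print(pl(m,*a,35).round(1))
```

```text
[ 316.6 -324.3   35. ]
[ 322.6 -231.3   35. ]
[ 471.3 -333.7   35. ]
[ 477.5 -239.9   35. ]
```

```bash
python3 drive.py '-4 -9.5 20 0 0 0;0 0 30 0 0 0;0 0 20 0 0 0;0 0 10 0 0 0;0 0 6 0 0 0;0 0 1 0 0 0;0 0 0 0 0 0;0 0 0 0 0 0'; python3 drive.py '0 0 0 0 0 0;0 0 0 0 0 0;0 0 0 0 0 0;0 0 0 0 0 0' 38; python3 drive.py '0 0 -15 0 0 0;0 0 -30 0 0 0;0 0 -40 0 0 0;0 0 -40 0 0 0;0 0 0 0 0 0;0 0 0 0 0 0' ; python3 -c "
from h import *
cv2.imwrite('pics/s5.png',env.grab_frame('wrist'))
print(go([606,274,130],[180,0,92.3]))"
```

```text
time_s: 12.1
ee_pos: [454.2, -286.8, 11.3]
ee_rot: [-179.9, 0.1, 176.3]
force: [0.1, 0.1, 0.7]
gripper_width: 21.9
gripper_force: 25.0
time_s: 12.5
ee_pos: [453.6, -286.5, 10.5]
ee_rot: [-180.0, 0.0, 176.3]
force: [-0.3, -0.4, -0.9]
gripper_width: 38.1
gripper_force: 0.0
time_s: 13.1
ee_pos: [453.8, -286.6, 136.2]
ee_rot: [-180.0, 0.1, 176.3]
force: [-0.8, 0.2, -0.8]
gripper_width: 38.0
gripper_force: 0.0
(array([-116.1,  568.9,    5.1]), array([-1.000e-02, -6.000e-02,  8.396e+01]))
```

View pics/s5.png

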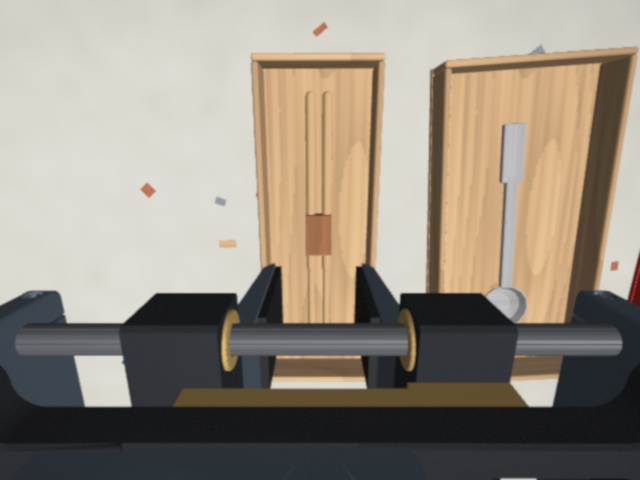

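Both pieces lie flat in their bins: the sleeve at (318,235) in the narrow one and the spoon at right in the wide one. Next is the lid.

```bash
python3 drive.py '-4 20 0 0 0 0;-8 40 0 0 0 0;-9 43 0 0 0 0;-9 43 0 0 0 0;-9 43 0 0 0 0;-9 43 0 0 0 0;-9 43 0 0 0 0;-9 43 0 0 0 0' 52; python3 drive.py '-9 43 0 0 0 0;-9 43 0 0 0 0;-9 43 0 0 0 0;-9 43 0 0 0 0;-9 43 0 0 0 0;-9 36 0 0 0 0;0 0 0 0 0 4;0 0 0 0 0 8'; python3 drive.py '0 0 0 0 0 8;0 0 0 0 0 8;0 0 0 0 0 8;0 0 0 0 0 8;0 0 0 0 0 8;0 0 0 0 0 8;0 0 0 0 0 8;0 0 0 0 0 8'; python3 drive.py '0 0 0 0 0 8;0 0 0 0 0 0;0 0 0 0 0 0';python3 - <<'E'
from h import *
print(go([606,274,22],[180,0,92.3]))
m=env.camera_model("wrist");im=env.grab_frame("wrist");cv2.imwrite("pics/w6.png",im);print(proj(m,[606,274,45]))
E
```

```text
time_s: 13.95
ee_pos: [539.1, 28.3, 133.4]
ee_rot: [-180.0, -0.2, 176.3]
force: [0.6, 0.2, -1.0]
gripper_width: 51.7
gripper_force: 0.0
time_s: 14.75
ee_pos: [609.2, 274.5, 132.2]
ee_rot: [-179.8, -0.2, 164.1]
force: [-0.5, -0.3, 0.5]
gripper_width: 52.0
gripper_force: 0.0
time_s: 15.55
ee_pos: [609.2, 273.0, 132.7]
ee_rot: [-179.7, 0.1, 99.9]
force: [-0.3, 0.4, -0.1]
gripper_width: 52.2
gripper_force: 0.0
time_s: 15.85
ee_pos: [609.6, 273.2, 133.8]
ee_rot: [-179.8, 0.1, 92.4]
force: [0.1, 0.5, -0.3]
gripper_width: 51.8
gripper_force: 0.0
(array([  1.1,  -3.3, 111.8]), array([-0.16,  0.06,  0.13]))
(np.float64(312.8390913770448), np.float64(245.30476553256423))
```

View pics/w6.png

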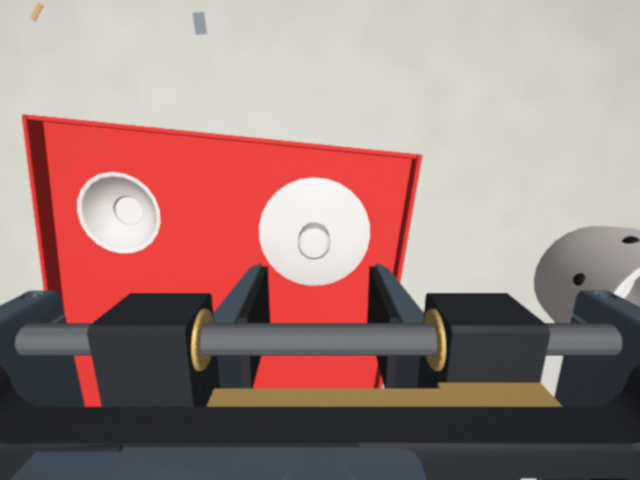

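The lid is seen from above, its knob top at about (314,239) and its disc centred at (314.5,231). The dish at (120,212) is clear of the fingers.

Run:
```python
from h import *
m=env.camera_model("wrist")
im=cv2.imread("pics/w6.png");h=cv2.cvtColor(im,cv2.COLOR_BGR2HSV);k=(h[...,1]<90).astype('u1');k[262:]=0;k[:170]=0;k[:,:250]=0;k[:,380:]=0
c=max(cv2.findContours(k,0,1)[0],key=cv2.contourArea)[:,0];c=c[(c[:,1]<258)]
W=np.array([pl(m,*p,10)[:2] for p in c]);x=np.linalg.lstsq(np.c_[2*W,np.ones(len(W))],(W**2).sum(1),rcond=None)[0];print("disc z10",x[:2],np.sqrt(x[2]+x[:2]@x[:2]))
g=cv2.cvtColor(im,6)[215:265,285:345]
cs=cv2.HoughCircles(cv2.resize(g,None,fx=4,fy=4,interpolation=2),cv2.HOUGH_GRADIENT,1,200,param1=60,param2=15,minRadius=40,maxRadius=80);print(cs)
if cs is not None:
    u,v=cs[0,0,0]/4+285,cs[0,0,1]/4+215;print(u,v,pl(m,u,v,46))
```

```text
disc z10 [606.70964881 274.69053733] 47.88359282070593
[[[114.5 114.5  63.5]]]
313.625 243.625 [606.79335863 275.65680605  46.        ]
```

```bash
python3 drive.py '1.9 -3 25 0 0 0;0 0 35 0 0 0;0 0 30 0 0 0;0 0 15 0 0 0;0 0 6 0 0 0;0 0 0 0 0 0;0 0 0 0 0 0'; python3 drive.py '0 0 0 0 0 0;0 0 0 0 0 0;0 0 0 0 0 0;0 0 0 0 0 0;0 0 0 0 0 0;0 0 0 0 0 0' 0 45
```

```text
time_s: 16.6
ee_pos: [608.4, 275.7, 25.9]
ee_rot: [179.9, -0.1, 92.3]
force: [-0.2, -0.3, 0.5]
gripper_width: 52.5
gripper_force: 0.0
time_s: 17.2
ee_pos: [607.1, 275.4, 25.0]
ee_rot: [-180.0, -0.0, 92.3]
force: [-1.6, -1.0, 5.1]
gripper_width: 24.3
gripper_force: 45.0
```

```bash
python3 drive.py '0 0 -10 0 0 0;0 0 -25 0 0 0;0 0 -35 0 0 0;0 0 -40 0 0 0;0 0 -45 0 0 0;0 0 -40 0 0 0;0 0 -30 0 0 0;0 0 0 0 0 0'
cat > t.py <<'E'
from h import *
L=np.array([741,-150.2,115]);f=np.radians(2.3);zc=np.array([-.5*np.cos(f),-.5*np.sin(f),np.cos(np.pi/6)])
x=np.array([-np.sin(f),np.cos(f),0]);z=-zc;y=np.cross(z,x)
r=R.from_matrix(np.c_[x,y,z]).as_euler('xyz',degrees=True)
p=L+zc*171
print("target",p.round(1),r.round(1),"rows",*go(p,r))
E
python3 t.py
```

```text
time_s: 18.0
ee_pos: [609.6, 276.2, 255.3]
ee_rot: [179.4, -0.2, 92.3]
force: [0.4, 0.5, -1.5]
gripper_width: 24.5
gripper_force: 45.0
target [ 655.6 -153.6  263.1] [150.    0.   92.3] rows [-431.3   29.1   -9.2] [-29.4   -0.21  -0.1 ]
```

```bash
python3 drive.py '-10 0 0 0 0 0;-25 2 -1 0 0 0;-35 3 -1 0 0 0;-38 3 -1 0 0 0;-38 3 -1 0 0 0;-38 3 -1 0 0 0;-38 3 -1 0 0 0;-38 3 -1 0 0 0'; python3 drive.py '-38 3 -1 0 0 0;-38 3 -1 0 0 0;-38 3 0 0 0 0;-32 0 0 0 0 0;-18 0 0 0 0 0;-7 0 0 0 0 0;0 0 0 -2 0 0;0 0 0 -4 0 0'; python3 drive.py '0 0 0 -5 0 0;0 0 0 -5 0 0;0 0 0 -5 0 0;0 0 0 -4 0 0;0 0 0 -3 0 0;0 0 0 -1.4 0 0;0 0 0 0 0 0;0 0 0 0 0 0'; python3 t.py
```

```text
time_s: 18.8
ee_pos: [636.1, 13.9, 253.4]
ee_rot: [-179.7, 0.0, 92.2]
force: [1.2, 0.5, -1.1]
gripper_width: 24.6
gripper_force: 45.0
time_s: 19.6
ee_pos: [653.9, -153.2, 256.7]
ee_rot: [174.0, -0.1, 92.3]
force: [-0.4, -0.8, -1.7]
gripper_width: 24.5
gripper_force: 45.0
time_s: 20.4
ee_pos: [653.0, -153.3, 258.0]
ee_rot: [150.7, -0.0, 92.3]
force: [-0.4, -0.7, -2.1]
gripper_width: 24.5
gripper_force: 45.0
target [ 655.6 -153.6  263.1] [150.    0.   92.3] rows [-0.5  4.7 -3.2] [-0.67 -0.05 -0.01]
```

Fine-tune, then check the held lid in the pictures.

```bash
python3 drive.py '-0.5 4.7 -3.2 -0.6 0 0;0 0 0 0 0 0;0 0 0 0 0 0;0 0 0 0 0 0;0 0 0 0 0 0'; python3 t.py
python3 - <<'E'
from h import *
a=env.grab_frame("scene");b=env.grab_frame("top")
cv2.imwrite("pics/f.png",np.hstack([cv2.resize(a[90:350,100:420],(394,320)),cv2.resize(b[80:400,240:640],(400,320))]))
m=env.camera_model("scene");mt=env.camera_model("top")
s=env.state();r=R.from_euler('xyz',s["ee_rot"],degrees=True);u=s["ee_pos"]+r.apply([0,0,21])
print("underside",u)
# predicted outline of rim (48 mm, ~8 mm above underside) vs picture
o=a.copy()
P=[[proj(mm,s["ee_pos"]+r.apply([38*np.cos(t),38*np.sin(t),21])) for t in np.linspace(0,6.28,60)] for mm in (m,mt)]
for im,q,n in((a,P[0],"fs"),(b,P[1],"ft")):
    cv2.polylines(im,[np.int32(np.array(q)*16)],True,(0,0,255),1,16,4)
    cx,cy=np.int32(np.mean(q,0));cv2.imwrite(f"pics/{n}.png",cv2.resize(im[cy-70:cy+90,cx-80:cx+80],(400,400),interpolation=2))
cv2.imwrite("pics/fo.png",np.hstack([cv2.imread("pics/fs.png"),cv2.imread("pics/ft.png")]))
E
```

```text
time_s: 20.9
ee_pos: [655.8, -154.6, 263.4]
ee_rot: [150.0, -0.0, 92.3]
force: [-0.0, 0.7, -2.5]
gripper_width: 24.5
gripper_force: 45.0
target [ 655.6 -153.6  263.1] [150.    0.   92.3] rows [ 1.  -0.3  0.1] [-0.02  0.01 -0.04]
underside [ 666.31454343 -154.22286231  245.19475183]
```

View pics/fo.png

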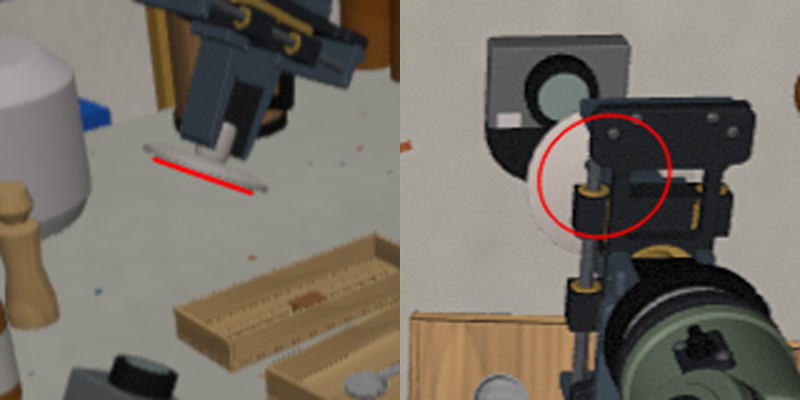

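The scene view (left) shows the lid's rim running from (143,148) to (268,188). It is parallel to the predicted underside within about 1°. The top view (right) puts the disc where predicted. I'll make a 1 mm correction, let it settle and hand in.

```bash
python3 drive.py '0.8 0 0 0 0 0;0 0 0 0 0 0;0 0 0 0 0 0;0 0 0 0 0 0;0 0 0 0 0 0;0 0 0 0 0 0;0 0 0 0 0 0;0 0 0 0 0 0'; python3 t.py; python3 -c "
from workcell import env
print(env.job_done())"
```

```text
time_s: 21.8
ee_pos: [655.8, -153.8, 263.5]
ee_rot: [150.0, -0.0, 92.3]
force: [-1.0, 0.4, -1.3]
gripper_width: 24.7
gripper_force: 45.0
target [ 655.6 -153.6  263.1] [150.    0.   92.3] rows [ 0.2 -0.4  0.2] [ 0.    0.01 -0.03]
the job is handed in; nothing more can be done
None
```

I handed the job in at about 22 s: the spoon lies flat in the wide bin, the chopsticks lie flat in the narrow bin, and the lid is held steady about 150 mm from the lens with its underside facing it; no verdict came back.

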